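File the sawn end of a styrene strip held in the hobby vice

ROBOT

A 6-joint arm with a two-finger parallel gripper is mounted at the origin on the work surface; the furniture and walls round the work are solid. World frame = base frame: x ahead of the robot, y to its left, z up, the work surface at z = 0. Lengths are in mm, angles in rad, forces in N, time in s.
With the tool pointing down it reaches from about 300 to 775 mm from the base axis. Payload 14.6 kg.
Tool frame: the origin (TCP) lies on the centre line of the jaws, within the pads' length; the fingertips stand 19 mm ahead of it and the grasp point (between the pads) is the TCP (bot.tip_reach is the distance from the TCP to the fingertips, in mm); y points along the fingers, x is the direction in which the jaws open and shut, and the axes are right-handed (so a half turn about y gives the same grasp; the last joint's range is limited). The gripper opens to 85 mm and grips with 20 to 120 N. Pads are 22 mm wide; open, the fingers measure 114 mm over their backs; the gripper's body (76 mm by 85 mm) begins 54 mm behind the grasp point. The pads swing forward as they close: fully open they stand 13 mm farther back than shut.
Start: joints at [-1.395, 0.3, 1.521, -0, 1.321, -0.067], TCP at [132.225, -533.86, 250.281] pointing down, gripper open.
Joint ranges: [-3.03, 3.03], [-0.79, 2.21], [0.23, 2.52], [-1.04, 4.18], [0, 3.07], [-2.55, 2.55]. Speed limits (rad/s): [2.22, 2.22, 2.57, 3.14, 3.14, 3.14].

INTERFACE

Orientations are given as a unit quaternion [w, x, y, z].
In Python, from rig import bot gives the robot as it stands. Calls block until the motion is done:
- bot.move_to(position, orientation): joint-space move of the TCP to a pose.
- bot.servo_line(position, attitude=None, speed=150, until_force=None): straight line of the TCP; attitude=None keeps the orientation; speed is the mean speed in mm/s. With until_force (N) it stops when the force on the tool has changed by that much, and returns True; else False.
- bot.move_joints(angles): joint-space move.
- bot.move_gripper(opening, grip_force=None): finger opening in mm; grip_force is the grip in N (None keeps the last); returns when the fingers have stopped.
- bot.dwell(seconds).
- bot.ik(position, orientation): joint angles nearest the present ones, or None.
- bot.read_state(): the state.
- bot.read_camera(name): name is "scene" or "top" or "wrist"; returns a dict with "image" (420x560x3 uint8, blue, green, red), "depth" (420x560 float32, mm along the optical axis (not along the pixel's ray), 0 where there is no reading), "fovy" (degrees; the focal length in pixels is half the picture's height over the tangent of half this angle, whatever the lens; pixels are square), "cx", "cy" (the principal point, pixels), "eye" and "attitude" of the camera in the world; the wrist camera has in their place "mount" (4x4, takes a point from camera to tool coordinates, whose origin is the TCP and whose axes are the tool frame's). Camera axes: x right, y down, z forward; pixel columns grow to the right and rows downward; lengths in mm; the calibration is good to about 2 mm. A picture is of the moment at which its call begins: read the wrist's pose just before it.
A pose or a line that the arm cannot do raises bot.MotionError and nothing moves.
- bot.finish_job(): hands the job in, once; it reports no verdict.
The state is a dict: "clock": time; "joint_positions": joint angles; "qvel": joint speeds; "effort": joint torques, N m; "ee_pos": TCP position; "tool_rot": TCP orientation; "ft_force": force on the tool from outside, world axes, zero at the start; "moment": the same for the moment, N m; "grip_width": finger opening in mm.
Only numpy, scipy, OpenCV 4.12 (cv2) and the standard library are available. Lean on these libraries where they do the work, as an engineer would, in place of code of your own. Each camera call takes 0.05 s, during which the arm holds its last target.

TASK

Take the needle file from its wooden rest and dress the sawn end of the white strip in the vice: three forward strokes away from you, with the file square across the top of the strip close to its free end, each from near the file's tip to near its handle with light pressure. Files cut on the push only, so lift it clear after every stroke and carry it back in the air, never dragging it back over the strip. Then lay the file back in the notches of its rest the way it lay before, without disturbing the other things.

Things in the scene. Friction and masses are not known exactly. Their poses are not given: they have to be found in the camera images.
- needle_file: needle file, red handle, slim grey blade, 154 mm long, about 34 g, balanced at its origin: half way along, level with the handle's underside. Local +y to the handle end (y = 77 mm), -y to the tip, z up. Handle y = 20 to 77 mm, 9.6 wide, 9.4 thick; its axis and the blade's lie at z = 4.7 mm. At the start it lies level in its rest, handle free and towards the robot
- file_tip (a point): the point of the file, on the blade's axis (file y = -77, z = 4.7 mm). The blade is 97 mm long; it is 4.6 mm wide and thick from the handle to 51 mm from the tip, then tapers to 1.8 mm at the tip
- file_mid (a point): point on the blade's axis 50 mm behind the tip. Held by the handle the file yields a little in the fingers, most with its tip on the strip (about 1 mm per newton): at one height the force grows as the handle comes closer
- file_rest: wooden file rest, fixed: a foot 70 x 50 x 8 mm and two cheeks, 38 wide, 7 thick, 44 mm high, at local x = -26 and 26 mm. Each has a 90 degree V notch, 28 mm wide at the top, its bottom at z = 30 mm. Origin: centre of its underside. The blade lies in both notches along local x, tip to +x, the file's origin at local x = -13, z = 30 mm
- rest_seat (a point): bottom of the V notches, half way between the cheeks, 30 mm above the table (the blade's axis lies 5 mm higher)
- hobby_vice: blue vice on a black suction foot, fixed, 108 mm high. Origin on the table. Local +y points along the screw, roughly to the robot, so the file is pushed along -y; +x along the jaws to the strip's free end, roughly to the robot's left; z up. Jaws x = -37 to 13 mm; screw's cross bar at y = 58, z = 92 mm, x = -47 to 24 mm
- strip: white styrene strip clamped level in the jaws, on edge: 5.5 mm thick (vice y), 8 mm high, standing out 75 mm from the jaws. Origin: its centre line at the jaws (vice x = 13, y = -29, z = 98 mm), x to the free end. File the top within 30 mm of the end, best 10 mm from it. The end springs about 0.25 mm down and 0.7 mm sideways per newton
- strip_end (a point): centre of the strip's upper edge at its sawn end: vice x = 88, y = -29, z = 102 mm. The file bites from 4 N up (6 N is right); over 9 N breaks the strip. A file that drags while going back pulls this point towards the handle; 0.9 mm is too much
- driver: precision screwdriver with a black handle, 118 mm long, lying between the file rest and the vice, a bystander; origin: centre of its underside
- glue_bottle: small white bottle with a green cap, 30 mm wide, 61 mm tall, standing behind the rest, a bystander; origin: centre of its underside
- sanding_block: brown foam sanding block 28 x 70 x 16 mm, lying beyond the rest on the right, a bystander; origin: centre of its underside
- offcut: sawn-off piece of the same white strip, 46 x 5.5 x 8 mm, lying left of the vice, a bystander; origin: centre of its underside
Mind the look-alikes: they are no part of the job. Of the things shaped like the file_rest, the wooden one is meant.

How it is judged:
By the outcome, as a careful person would: the job done as asked, in the order asked, and still so for the second after the job is handed in, with the robot touching nothing.
It also fails if it takes over 72 s, if anything falls off the work surface, if the arm or the gripper's body presses on something with over 40 N, if the wrist force passes 120 N, or if a joint passes its speed limit or range.

## Working session

There is one attempt and no reset: what is moved stays moved. The work goes in short steps, each a Python script; the robot and the scene stay as the last script left them, time stands still between calls to the robot, and variables do not carry over. Pictures are saved under pics/ and viewed, and the job is handed in when it is done.

```bash
ls; mkdir -p pics; python3 - <<'E'
from rig import bot
import cv2
s=bot.read_state(); print(s['clock'],s['ee_pos'],s['tool_rot'],s['ft_force'],s['grip_width'])
for n in ('scene','top','wrist'):
    c=bot.read_camera(n); cv2.imwrite(f'pics/{n}0.png',c['image'])
    print(n,{k:v for k,v in c.items() if k not in('image','depth')})
E
```

```text
pics
0.0 [ 132.1484199  -533.65534188  249.70199424] [ 0.55713412 -0.55658361  0.43611294 -0.43545581] [ 0.68333384 -0.95356531  0.2628887 ] 85.62892534272854
scene {'fovy': 47.50191927877484, 'cx': 280.4912771986364, 'cy': 217.66962437776755, 'eye': array([109.79518559, 476.23400834, 871.6705465 ]), 'attitude': array([ 0.12923283, -0.31878376,  0.87935702, -0.3292522 ])}
top {'fovy': 42.73572437811565, 'cx': 279.54108617252945, 'cy': 209.77201115155484, 'eye': array([ 435.69271962,   -3.25241235, 1279.47835284]), 'attitude': array([ 0.02538865, -0.69832483,  0.71437102, -0.03703897])}
wrist {'fovy': 58.50815991251422, 'cx': 278.5166345328737, 'cy': 205.7107361054831, 'mount': array([[ 9.99999998e-01, -2.98119761e-06,  5.53317057e-05,
        -8.64154852e-02],
       [-5.39375600e-05, -2.81183306e-01,  9.59654076e-01,
        -1.23546989e+02],
       [ 1.26974335e-05, -9.59654077e-01, -2.81183306e-01,
         7.13426284e+01],
       [ 0.00000000e+00,  0.00000000e+00,  0.00000000e+00,
         1.00000000e+00]])}
```

View pics/scene0.png

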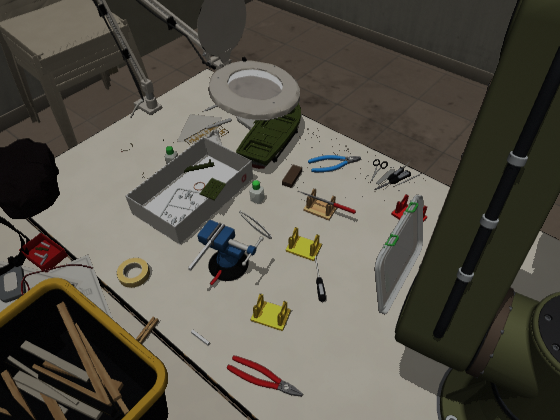

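View pics/top0.png

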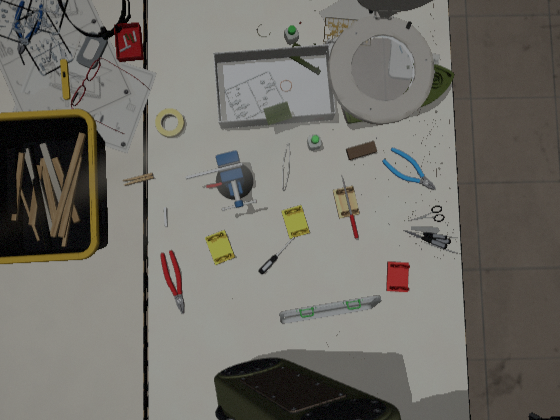

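View pics/wrist0.png

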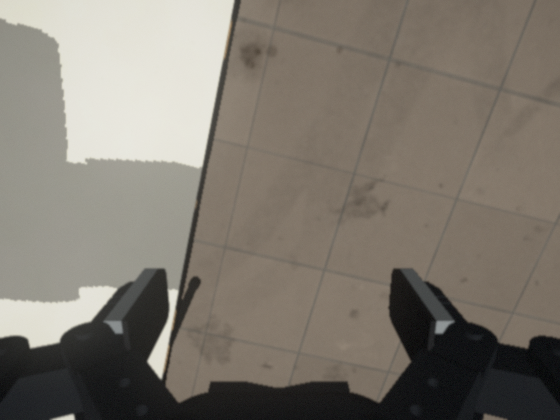

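```bash
cat > h.py <<'E'
import numpy as np, cv2
from scipy.spatial.transform import Rotation as R
def q2R(q): return R.from_quat(np.r_[q[1:],q[0]]).as_matrix()
def R2q(M):
    q=R.from_matrix(M).as_quat(); return np.r_[q[3],q[:3]]
def campose(c,s=None):
    if 'mount' in c:
        T=np.array(c['mount'],float); Rt=q2R(s['tool_rot'])
        return Rt@T[:3,:3], np.array(s['ee_pos'])+Rt@T[:3,3]
    return q2R(c['attitude']),np.array(c['eye'])
def foc(c): return 210/np.tan(np.radians(c['fovy'])/2)
def ray(c,s,uv):
    M,e=campose(c,s); f=foc(c)
    return e, M@np.array([(uv[0]-c['cx'])/f,(uv[1]-c['cy'])/f,1.])
def onplane(c,s,uv,z):
    e,d=ray(c,s,uv); return e+d*(z-e[2])/d[2]
def proj(c,s,p):
    M,e=campose(c,s); q=M.T@(np.array(p)-e); f=foc(c)
    return np.array([c['cx']+f*q[0]/q[2],c['cy']+f*q[1]/q[2]])
def cloud(c,s=None):
    M,e=campose(c,s); f=foc(c); h,w=c['depth'].shape
    v,u=np.mgrid[:h,:w]; d=c['depth'].astype(float)
    P=np.stack([(u-c['cx'])/f*d,(v-c['cy'])/f*d,d],-1)@M.T+e
    P[d<=0]=np.nan
    return P
def down(yaw):
    # tool y = -z world ; tool x at angle yaw in world xy
    x=np.array([np.cos(yaw),np.sin(yaw),0]); y=np.array([0,0,-1.]); z=np.cross(x,y)
    return np.stack([x,y,z],1)
E
python3 - <<'E'
from rig import bot
from h import *
s=bot.read_state()
print(q2R(s['tool_rot']).round(3), s['ft_force'])
for n in ('top','scene'):
    c=bot.read_camera(n); np.savez(f'{n}.npz',**c)
    P=cloud(c)
    x0,y0,x1,y1=(160,130,440,300) if n=='top' else (180,150,440,340)
    k=2.8
    cv2.imwrite(f'pics/{n}1.png',cv2.resize(c['image'][y0:y1,x0:x1],None,fx=k,fy=k,interpolation=cv2.INTER_CUBIC))
    if n=='top':
        for uv in [(347,188),(347,205),(355,237),(233,180),(200,177),(167,215),(361,151),(315,142),(268,262)]:
            print(uv,P[uv[1],uv[0]].round(0))
print(bot.read_state()['clock'])
E
```

```text
[[ 0.24  -0.     0.971]
 [-0.971  0.001  0.24 ]
 [-0.001 -1.     0.   ]] [-0.04426895 -0.09608803  0.75932646]
(347, 188) [ 593. -184.   35.]
(347, 205) [ 556. -187.    6.]
(355, 237) [ 478. -198.   37.]
(233, 180) [609.  78.  96.]
(200, 177) [632. 164.  -4.]
(167, 215) [542. 243.  -3.]
(361, 151) [ 685. -224.   14.]
(315, 142) [ 700. -111.   56.]
(268, 262) [425.   5.  14.]
0.25
```

View pics/top1.png

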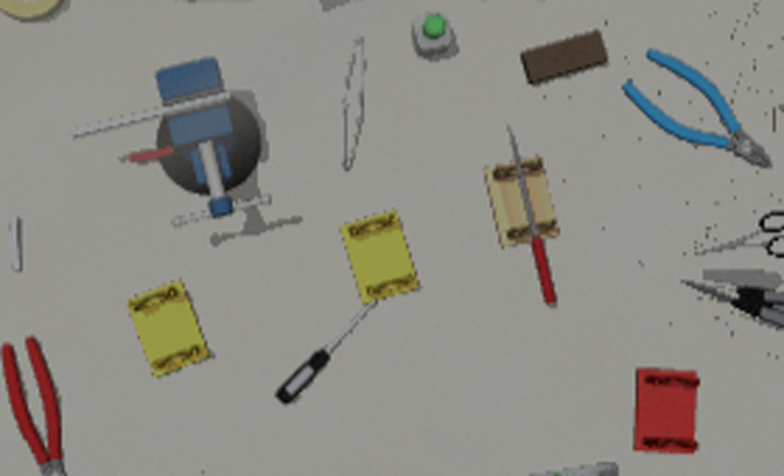

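View pics/scene1.png

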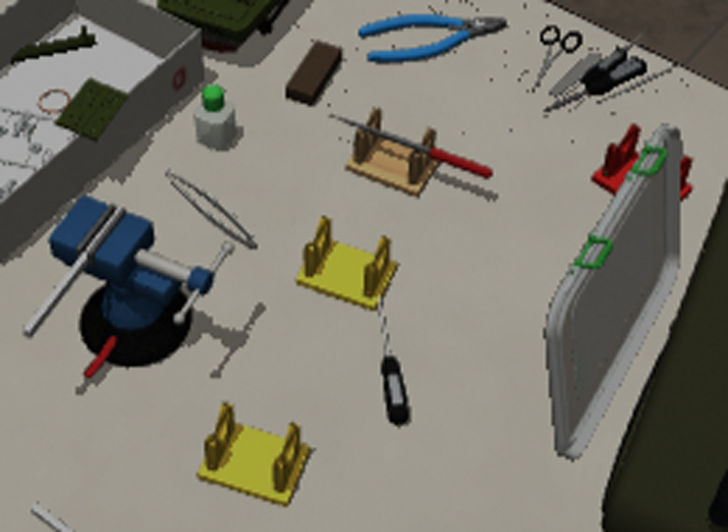

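```bash
python3 - <<'E'
from rig import bot
from h import *
M=down(np.radians(-78))
bot.move_to([555,-187,225],R2q(M))
bot.dwell(0.3)
s=bot.read_state();c=bot.read_camera('wrist'); np.savez('w1.npz',**c,**{'ee_pos':s['ee_pos'],'tool_rot':s['tool_rot']})
print(s['clock'],s['ee_pos'],s['ft_force'])
cv2.imwrite('pics/w1.png',c['image'])
E
```

```text
2.525 [ 554.88778959 -187.34126997  225.03081085] [0.05141369 0.30501279 0.64701325]
```

View pics/w1.png

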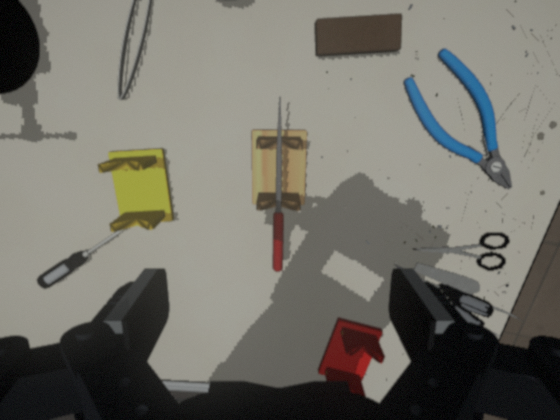

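```bash
python3 - <<'E'
from h import *
c=dict(np.load('w1.npz')); s=c
im=c['image']; hsv=cv2.cvtColor(im,cv2.COLOR_BGR2HSV)
red=cv2.inRange(hsv,(0,120,50),(8,255,255))|cv2.inRange(hsv,(172,120,50),(180,255,255))
m=np.zeros_like(red); m[200:285,255:300]=red[200:285,255:300]
ys,xs=np.nonzero(m); print(len(xs),xs.min(),xs.max(),ys.min(),ys.max())
cs=[(xs[ys==r].mean(),r,(ys==r).sum()) for r in range(ys.min(),ys.max()+1)]
cs=[q for q in cs if q[2]>4]
# visible centre on z~37
P=np.array([onplane(c,s,(u,v),37)[:2] for u,v,_ in cs])
l=cv2.fitLine(P.astype(np.float32),cv2.DIST_HUBER,0,.01,.01).ravel()
d=l[:2]*np.sign(l[0]); print('handle dir deg',np.degrees(np.arctan2(d[1],d[0])), 'near',P[np.argmin(P@d)],'far',P[np.argmax(P@d)], 'len',np.ptp(P@d))
# blade
g=cv2.cvtColor(im,cv2.COLOR_BGR2GRAY)
for v in range(92,215,6): print(v,g[v,266:294])
C=cloud(c,s)
for uv in [(278,240),(278,225),(279,180),(260,160),(300,180),(150,190)]: print(uv,C[uv[1],uv[0]].round(1))
wood=cv2.inRange(hsv,(5,60,90),(22,200,255)); w=np.zeros_like(wood); w[120:215,240:315]=wood[120:215,240:315]
cn=max(cv2.findContours(w,cv2.RETR_EXTERNAL,cv2.CHAIN_APPROX_NONE)[0],key=cv2.contourArea)
print(cv2.minAreaRect(cn)); b=cv2.boxPoints(cv2.minAreaRect(cn)); print(b); Q=[onplane(c,s,q,8)[:2].round(1) for q in b]; print(Q)
cv2.imwrite('pics/w1c.png',cv2.resize(im[80:285,220:340],None,fx=2.9,fy=2.9,interpolation=cv2.INTER_CUBIC))
E
```

```text
414 274 281 214 270
handle dir deg 11.122538 near [ 476.39771734 -202.97127307] far [ 527.10243531 -193.15327175] len 51.646293991789264
92 [158 156 157 157 158 157 157 157 157 155 157 156 156 157 156 158 158 157
 158 155 155 157 157 158 156 155 157 156]
98 [157 158 157 156 158 157 157 158 157 156 157 153 145 123 123 144 154 156
 155 157 157 157 158 156 157 157 156 156]
104 [159 156 156 156 156 157 157 157 155 156 156 150 131 117 124 146 156 158
 157 154 146 127 120 138 149 157 156 156]
110 [156 158 156 156 157 158 157 156 158 156 155 147 127 109 116 142 155 159
 155 148 133 128 139 146 156 155 156 156]
116 [158 157 158 157 157 157 156 156 157 157 155 144 122 107 113 135 151 156
 157 156 146 125 126 143 154 157 157 157]
122 [158 157 156 158 157 156 157 157 156 156 152 136 113 105 110 129 149 154
 153 142 122 121 137 147 154 159 157 157]
128 [145 144 144 145 144 145 146 146 146 143 136 118 105 101 102 116 134 145
 144 141 131 115 118 132 143 144 146 147]
134 [136 139 141 140 142 143 143 142 143 141 131 112 101 100 105 118 129 123
 107  96  98 108 127 136 138 137 140 140]
140 [82 79 79
[... 1215 characters left out ...]
 [63 61 63 64 68 72 78 82 82 78 72 70 69 73 71 74 77 77 75 72 68 63 61 62
 63 63 65 66]
212 [106 104 105 103 104 104 103  94  77  64  59  61  60  61  62  70  83  94
 100 103 105 104 103 103 104 103 103 101]
(278, 240) [ 504.8 -197.4   38.7]
(278, 225) [ 518.8 -194.5   39.4]
(279, 180) [ 557.4 -187.2   35.8]
(260, 160) [ 566.1 -167.6    8.1]
(300, 180) [ 555.7 -207.5    8.7]
(150, 190) [517.2 -72.5   8.2]
((293.57177734375, 166.83746337890625), (24.41016960144043, 74.0579605102539), 0.9877604246139526)
[[280.73016 203.65054]
 [282.00684 129.60358]
 [306.4134  130.02438]
 [305.13672 204.07135]]
[array([ 529.5, -194.8]), array([ 597. , -181.5]), array([ 601.2, -203. ]), array([ 533.9, -217.5])]
```

View pics/w1c.png

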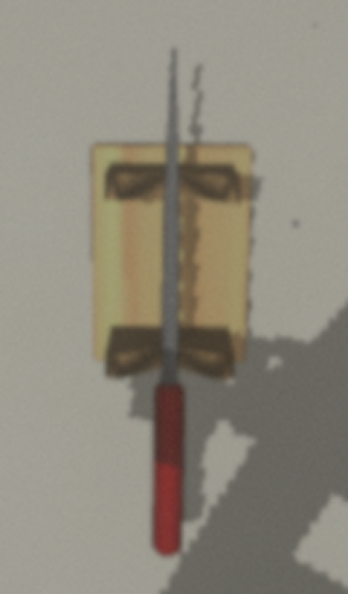

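```bash
python3 - <<'E'
from h import *
c=dict(np.load('w1.npz')); s=c
T=onplane(c,s,(279.6,96.5),34.7); E=onplane(c,s,(277.9,271.4),34.7); B=onplane(c,s,(278.5,212),37)
print(T,E,B, np.linalg.norm(T-E)); d=T-E; print(np.degrees(np.arctan2(d[1],d[0])), 'org',(T+E)/2)
u=(T-E)/np.linalg.norm(T-E); print('B y',-(B-(T+E)/2)@u)
for uv in [(279.3,110),(279.2,130),(278.9,160),(278.7,185)]:
    p=onplane(c,s,uv,35);print(p, np.cross(u[:2],(p-E)[:2]))
# foot corners z=8
for k in [(93,144),(250,144),(96,358),(245,358)]:
    print(k,onplane(c,s,(220+k[0]/2.9,80+k[1]/2.9),8).round(1))
E
```

```text
[ 624.36994995 -173.43661387   34.7       ] [ 473.01246119 -204.05623908   34.7       ] [ 529.78326063 -192.58494263   37.        ] 154.4236084688523
11.436589969036916 org [ 548.69120557 -188.74642647   34.7       ]
B y 19.293636636512225
[ 614.03967203 -175.38592736   35.        ] 0.13771239184054807
[ 598.41571424 -178.62384072   35.        ] 0.062058776586066955
[ 574.06958873 -183.54043391   35.        ] 0.07051629391487779
[ 552.93204833 -187.85281451   35.        ] 0.03498071035479988
(93, 144) [ 591.4 -155.4    8. ]
(250, 144) [ 601.5 -202.7    8. ]
(96, 358) [ 524.3 -169.2    8. ]
(245, 358) [ 534.3 -216.7    8. ]<stdin>:7: DeprecationWarning: Arrays of 2-dimensional vectors are deprecated. Use arrays of 3-dimensional vectors instead. (deprecated in NumPy 2.0)
```

```bash
python3 - <<'E'
from h import *
c=dict(np.load('top.npz'));P=cloud(c)
for uv in [(187,177.5)]: print(onplane(c,None,uv,102))
h=P[...,2]
for x0 in range(550,950,50):
    print(x0,[ (int(np.nanmax(h[m])) if (m:=(P[...,0]>x0)&(P[...,0]<x0+50)&(P[...,1]>y0)&(P[...,1]<y0+50)).sum()>5 else None) for y0 in range(-350,300,50)])
E
```

```text
[615.77122497 178.78364372 102.        ]
550 [5, 5, 13, 48, 6, 46, 9, 102, 104, 19, 7, 13, 6]
600 [15, 14, 9, 39, 7, 6, 12, 19, 115, 111, 106, 9, 15]
650 [14, 20, 22, 20, 56, 42, 10, 6, 112, 112, 7, 9, 7]
700 [218, 226, 232, 234, 220, 44, 71, 7, 6, 62, 10, 23, 25]
750 [227, 225, 229, 241, 240, 70, 76, 73, 66, 68, 8, 23, 23]
800 [235, 231, 226, 248, 245, 9, 11, 10, 11, 68, 7, 5, 7]
850 [234, 243, 247, 248, 244, 12, 10, 12, 10, 69, 7, 7, 23]
900 [312, 315, 317, 319, 68, 66, 68, 68, 68, 67, 8, 8, 32]
```

```bash
python3 - <<'E'
from rig import bot
from h import *
M=down(np.radians(-78))
bot.move_to([605,140,270],R2q(M))
bot.dwell(0.3)
s=bot.read_state();c=bot.read_camera('wrist'); np.savez('w2.npz',**c,**{'ee_pos':s['ee_pos'],'tool_rot':s['tool_rot']})
print(s['clock'],s['ee_pos'],s['ft_force'])
cv2.imwrite('pics/w2.png',c['image'])
E
```

```text
4.1417 [605.10671924 139.34225858 269.94565331] [ 0.32375668 -0.42198015  0.06616885]
```

View pics/w2.png

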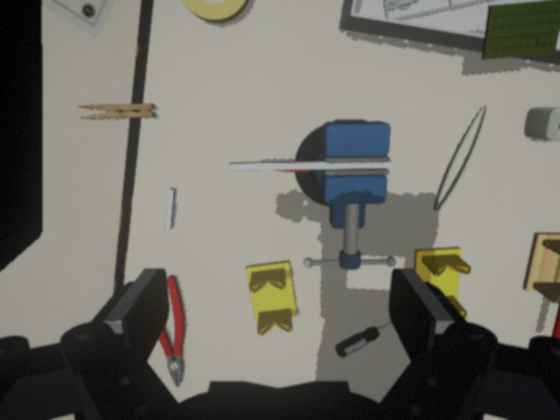

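```bash
python3 - <<'E'
from h import *
c=dict(np.load('w2.npz')); s=c; im=c['image']
cv2.imwrite('pics/w2c.png',cv2.resize(im[105:280,215:415],None,fx=3.5,fy=3.5,interpolation=cv2.INTER_CUBIC))
g=im.min(axis=2).astype(int)
C=cloud(c,s)
for u in range(226,328,6): print(u,g[155:180,u], C[155:180,u,2].max().round(0))
for v in (165,166,167): print(v,g[v,222:246])
E
```

```text
226 [158 158 158 159 158 158 159 159 160 158 157 158 159 159 160 159 158 159
 159 158 160 159 157 159 159] 1.0
232 [159 158 158 158 160 157 146 124 123 151 166 172 172 171 168 159 158 158
 160 159 158 159 161 158 158] 102.0
238 [158 159 157 158 161 158 147 125 125 153 166 172 171 170 165 153 152 158
 159 158 159 159 158 159 157] 103.0
244 [159 159 158 160 158 154 139 123 133 156 170 172 172 173 167 158 155 157
 159 158 158 157 157 157 156] 102.0
250 [159 158 158 159 158 153 137 125 137 160 171 171 171 170 164 151 151 156
 157 159 158 159 159 159 157] nan
256 [158 159 158 158 158 150 131 122 144 162 170 171 171 172 165 152 151 155
 157 157 158 158 158 157 159] 103.0
262 [158 158 159 151 137 116 104 116 148 165 170 170 171 171 169 162 160 160
 158 157 159 158 159 158 158] 103.0
268 [159 157 155 144 126 108 101 116 147 166 172 172 171 171 169 162 160 156
 157 159 157 160 156 158 158] 102.0
274 [159 157 149 131 115 106  99 112 146 165 169 171 170 169 159 148 148 154
 157 159 157 158 158 159 160] 103.0
280 [158 158 154 143 124 106  97 111 144 165 171 171 171 164 142 120 133 149
 155 157 1
[... 425 characters left out ...]
 116  75  52  47
  48  46  46  47  47  47  43] 104.0
310 [ 49  47  48  43  48  60  88 124 153 164 169 167 165 150 112  70  51  44
  44  45  43  44  44  43  44] 103.0
316 [ 46  45  46  45  49  61  92 129 155 167 168 166 165 151 113  70  49  47
  45  47  45  44  47  46  42] 103.0
322 [ 47  45  47  49  49  61 101 141 161 166 167 167 165 151 114  71  51  45
  41  44  39  41  41  42  38] 103.0
165 [159 157 158 160 157 157 157 163 167 167 166 166 167 167 169 166 166 168
 167 168 168 166 170 169]
166 [158 159 159 159 158 156 157 164 169 172 172 173 171 171 170 171 172 173
 173 172 172 172 172 172]
167 [160 159 158 159 159 158 160 166 171 172 172 173 173 173 172 171 171 171
 172 171 173 172 172 173]
```

View pics/w2c.png

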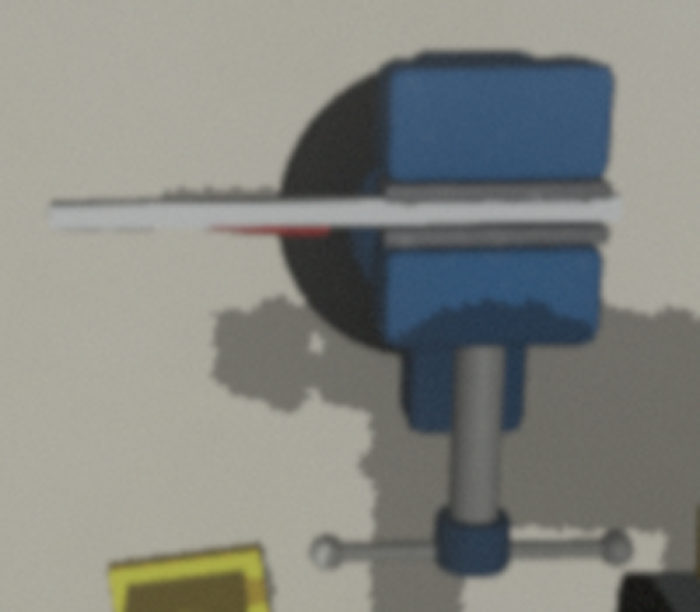

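```bash
python3 - <<'E'
from h import *
c=dict(np.load('w2.npz')); s=c
pts=[onplane(c,s,uv,102) for uv in [(229.3,166.8),(244,166.5),(316,165.5)]]
for p in pts: print(p)
E_=pts[0]; J=onplane(c,s,(215+388/3.5,165.3),102); print('jaw',J,np.linalg.norm(E_-J))
d=E_-pts[2]; print('strip dir',np.degrees(np.arctan2(d[1],d[0])))
# bar ends z=92
a=onplane(c,s,(215+325/3.5,105+550/3.5),92);b=onplane(c,s,(215+618/3.5,105+546/3.5),92)
d2=a-b;print('bar',a,b,np.linalg.norm(d2),np.degrees(np.arctan2(d2[1],d2[0])))
# jaw face edges at z=108
for k in [(388,70),(610,68),(386,248),(604,250),(388,183),(608,183),(388,342),(595,342)]:
    print(k,onplane(c,s,(215+k[0]/3.5,105+k[1]/3.5),108).round(1))
t=dict(np.load('top.npz'));print('top end',proj(t,None,E_),'sc',proj(dict(np.load('scene.npz')),None,E_))
E
```

```text
[614.49537793 180.94857045 102.        ]
[617.12266257 169.68445667 102.        ]
[629.61175006 114.49933663 102.        ]
jaw [631.36871522 106.96276824 102.        ] 75.88549558958812
strip dir 102.81596837326427
bar [543.33868087 100.04637851  92.        ] [559.57897015  28.56394112  92.        ] 73.3040643544326 102.79990697736716
(388, 70) [661.8 115.3 108. ]
(610, 68) [672.   69.1 108. ]
(386, 248) [624.1 106.4 108. ]
(604, 250) [633.7  59.  108. ]
(388, 183) [638.3 109.4 108. ]
(608, 183) [648.2  62.4 108. ]
(388, 342) [603.2 100.7 108. ]
(595, 342) [612.9  54.9 108. ]
top end [186.02179263 178.09279449] sc [188.91474059 267.11418578]
```

```bash
cat >> h.py <<'E'
ORG=np.array([548.7,-188.7]); A=np.radians(11.45); U=np.array([np.cos(A),np.sin(A)])
GY=50.
END=np.array([614.5,180.9,102.]); PA=np.radians(12.7)
PU=np.array([np.cos(PA),np.sin(PA),0]); VX=np.array([-np.sin(PA),np.cos(PA),0])
E
python3 - <<'E'
from rig import bot
from h import *
g=ORG-GY*U; q=R2q(down(A-np.pi/2)); print(g)
bot.move_gripper(36)
bot.move_to([*g,120],q)
bot.servo_line([*g,35],speed=80)
s=bot.read_state();print(s['clock'],s['ee_pos'],s['ft_force'],s['grip_width'])
c=bot.read_camera('wrist'); cv2.imwrite('pics/w3.png',c['image'])
E
```

```text
[ 499.69508436 -198.62563565]
7.375 [ 499.96970829 -198.76974927   35.49063364] [-0.52040772  0.50070543  0.66995324] 36.04126231171447
```

View pics/w3.png

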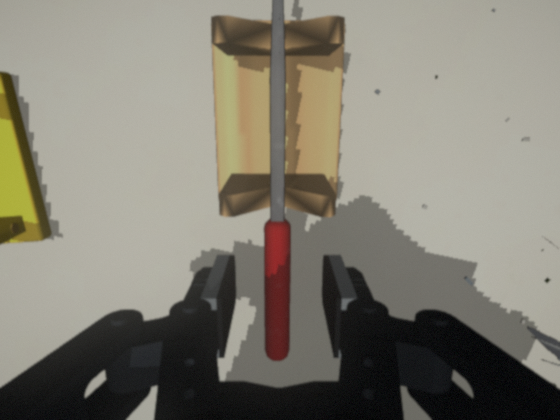

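```bash
python3 - <<'E'
from rig import bot
from h import *
g=ORG-GY*U; q=R2q(down(A-np.pi/2))
bot.move_gripper(0,grip_force=60)
s=bot.read_state();print(s['clock'],s['ee_pos'],s['ft_force'],s['grip_width'])
bot.servo_line([*g,70],speed=50)
bot.servo_line([*g,200],speed=200)
bot.dwell(0.3)
s=bot.read_state();print(s['clock'],s['ee_pos'],s['ft_force'],s['moment'],s['grip_width'])
c=bot.read_camera('wrist'); np.savez('w4.npz',**c,**{'ee_pos':s['ee_pos'],'tool_rot':s['tool_rot']}); cv2.imwrite('pics/w4.png',c['image'])
# reference for later
E
```

```text
7.775 [ 499.81179064 -198.64206586   35.19869234] [0.38634814 0.80075361 1.3000302 ] 8.343833809893962
9.725 [ 499.54423612 -198.56957526  199.31140586] [ 0.09307565  0.20013839 -0.44002051] [-0.00432968 -0.01911075  0.00458639] 8.295329143233177
```

View pics/w4.png

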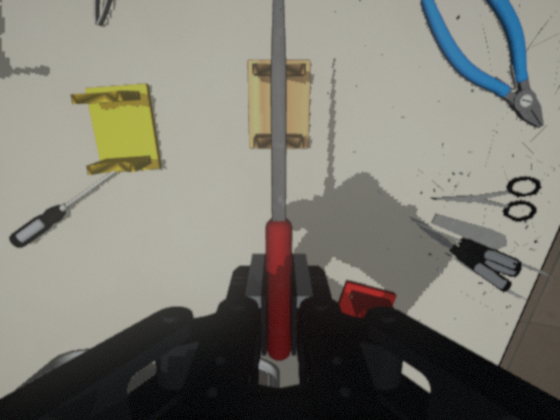

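```bash
cat >> h.py <<'E'
S=END-10*VX
QS=R2q(down(PA-np.pi/2))
def tcp(yf,z): 
    p=S-PU*(GY-yf); p[2]=z; return p
E
python3 - <<'E'
from rig import bot
from h import *
bot.move_to(tcp(-65,200),QS)
bot.servo_line(tcp(-65,120),speed=120)
bot.dwell(0.3)
F=[]
for i in range(6): F.append(bot.read_state()['ft_force']); bot.dwell(0.03)
F=np.array(F);print('base',F.mean(0),F.std(0)); np.save('base.npy',F.mean(0))
s=bot.read_state();print(s['clock'],s['ee_pos'],tcp(-65,120))
c=bot.read_camera('wrist'); cv2.imwrite('pics/w5.png',c['image'])
c=bot.read_camera('scene'); cv2.imwrite('pics/s5.png',cv2.resize(c['image'][180:340,150:350],None,fx=3.5,fy=3.5))
c=bot.read_camera('top'); cv2.imwrite('pics/t5.png',cv2.resize(c['image'][130:300,150:300],None,fx=3.5,fy=3.5))
E
```

```text
base [-0.06268469  0.51884938 -0.29048823] [0.57073784 0.20735997 0.40596777]
12.3917 [504.52343609 145.87125751 120.09201384] [504.51198949 145.86234106 120.        ]
```

View pics/w5.png

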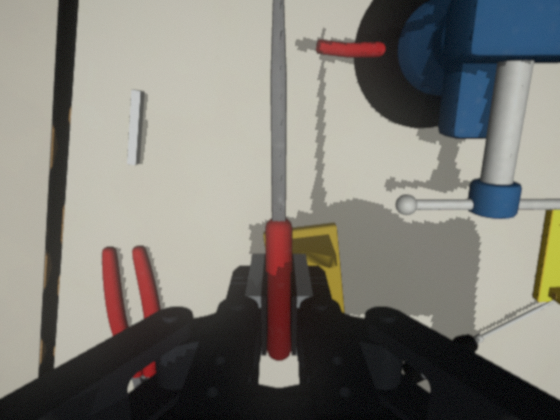

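View pics/s5.png

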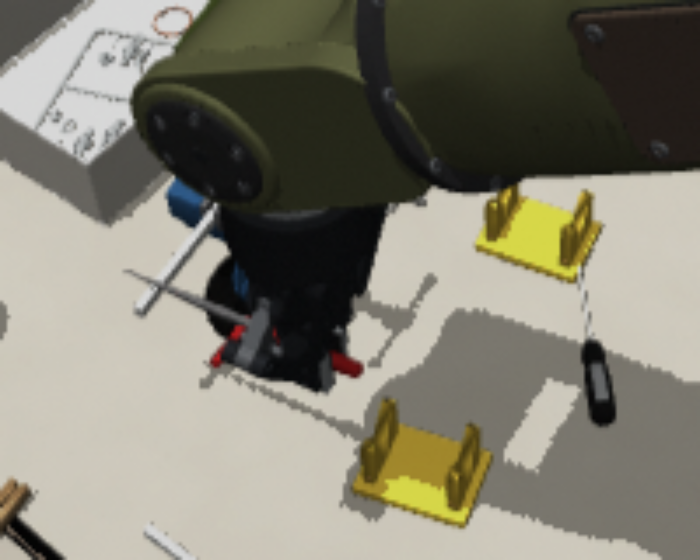

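View pics/t5.png

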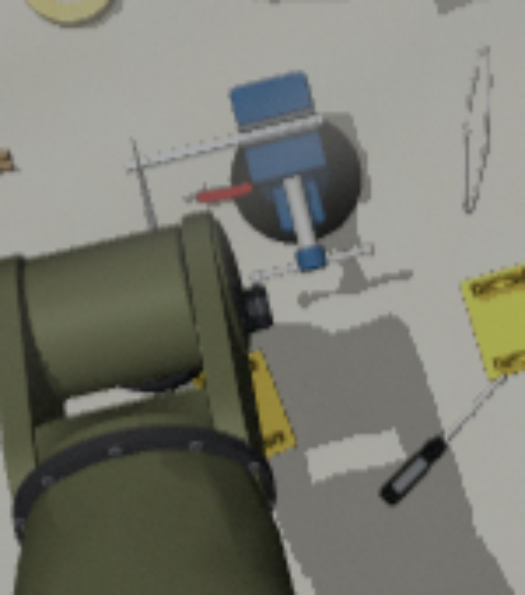

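```bash
cat >> h.py <<'E'
def fz(bot,n=8):
    F=[]
    for i in range(n):
        F.append(bot.read_state()['ft_force']); bot.dwell(0.02)
    return np.mean(F,0)
E
python3 - <<'E'
from rig import bot
from h import *
b=np.load('base.npy')
bot.servo_line(tcp(-65,107),speed=60); bot.dwell(0.1)
f0=fz(bot); print(f0)
for z in (103,102,101,100.):
    bot.servo_line(tcp(-65,z),speed=20); f=fz(bot); print(z,bot.read_state()['ee_pos'][2].round(2),(f-f0).round(2))
    if f[2]-f0[2]>4.: break
print(bot.read_state()['clock'])
E
```

```text
[-0.05180732  0.16949898 -0.29114197]
103 103.14 [0.45 0.09 1.67]
102 102.09 [0.12 0.14 2.65]
101 101.07 [ 0.02 -0.03  3.53]
100.0 100.07 [ 0.49 -0.02  4.34]
14.775
```

```bash
cat >> h.py <<'E'
def half(yf): return 0.9+1.4*min(max(yf+77,0),51)/51
def comp(yf): return 0.25+0.83*((GY-yf)/115)**2
def zmod(yf,F=5.8,Z=103.65): return Z+half(yf)-F*comp(yf)
YS=[-65,-57,-48,-39,-30,-20,-10,0,8]
E
python3 - <<'E'
from rig import bot
from h import *
f0=np.array([-0.05,0.2,-0.29]); off=0; tab=[]
for y in YS:
    z=zmod(y)+off
    bot.servo_line(tcp(y,z),speed=40); f=fz(bot,5)-f0
    tab.append((y,z)); print(y,round(z,2),f.round(2),bot.read_state()['ee_pos'].round(2))
    e=f[2]-5.8
    if f[2]>7.5: bot.servo_line(tcp(y,z+e*comp(y)),speed=20)
    if y>-65: off+=np.clip(0.6*e*comp(y),-.6,.6)
p=tcp(YS[-1],z+4); bot.servo_line(p,speed=40)
p=tcp(YS[-1],122); bot.servo_line(p,speed=80)
np.save('tab.npy',tab)
bot.servo_line(tcp(-65,122),speed=150); bot.dwell(.1)
print(fz(bot)-f0,bot.read_state()['clock'])
E
```

```text
-65 98.62 [0.25 0.27 3.97] [504.49 145.86  98.59]
-57 99.48 [-1.52 -0.64  3.85] [512.28 147.59  99.36]
-48 99.8 [-1.76 -0.25  4.23] [521.15 149.6   99.78]
-39 100.06 [-1.71 -0.23  5.09] [529.95 151.59 100.06]
-30 100.54 [-2.36 -0.36  4.9 ] [538.72 153.57 100.52]
-20 100.85 [-2.5  -0.78  5.98] [548.4  155.75 100.91]
-10 101.38 [-2.73 -0.2   6.12] [558.13 157.96 101.43]
0 101.87 [-2.85 -0.31  5.95] [567.89 160.12 101.93]
8 102.18 [-2.67 -0.71  5.81] [575.66 161.92 102.2 ]
[-0.04123719 -0.28068426  0.17348001] 20.2667
```

```bash
python3 - <<'E'
from rig import bot
from h import *
s=bot.read_state();c=bot.read_camera('wrist'); np.savez('w6.npz',**c,**{'ee_pos':s['ee_pos'],'tool_rot':s['tool_rot']}); cv2.imwrite('pics/w6.png',c['image'])
for f in ('w4.npz','w6.npz'):
    d=dict(np.load(f)); P=cloud(d,d)-d['ee_pos']
    Rt=q2R(d['tool_rot'])
    Q=P@Rt  # tool coords
    # blade/handle points: |x|<8, z along file
    for lo,hi in ((-20,-8),(12,28),(32,50),(50,70),(70,90),(90,110)):
        m=(np.abs(Q[...,0])<1.5)&(Q[...,2]>lo)&(Q[...,2]<hi)&(np.abs(Q[...,1])<14)
        print(f,lo,m.sum(),np.nanmedian(Q[m],0).round(2))
E
```

```text
w4.npz -20 226 [ -0.26  -4.19 -14.04]
w4.npz 12 382 [ 0.1  -3.7  20.24]
w4.npz 32 469 [ 0.09 -1.24 41.13]
w4.npz 50 574 [ 0.08 -1.01 60.34]
w4.npz 70 687 [-0.23 -0.63 80.19]
w4.npz 90 320 [-8.000e-02  1.300e-01  9.437e+01]
w6.npz -20 222 [  0.1   -3.89 -13.91]
w6.npz 12 380 [ 0.09 -4.03 20.24]
w6.npz 32 468 [ 0.09 -1.82 41.18]
w6.npz 50 577 [ 0.08 -1.92 60.3 ]
w6.npz 70 699 [ 7.000e-02 -1.790e+00  8.031e+01]
w6.npz 90 306 [-8.000e-02 -1.350e+00  9.435e+01]
```

View pics/w6.png

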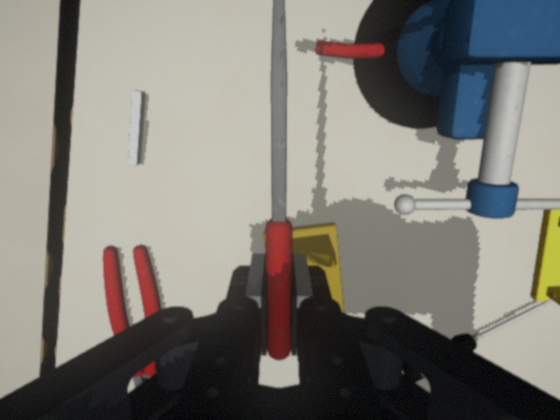

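```bash
cat > stroke.py <<'E'
import sys
from rig import bot
from h import *
ZT=np.load('zt.npy'); T=6.0
bot.servo_line(tcp(-65,106),speed=60); bot.dwell(.15); f0=fz(bot,12); print('f0',f0.round(2))
z=ZT[0]+1.2; bot.servo_line(tcp(-65,z),speed=25)
for i in range(6):
    bot.dwell(.05); f=fz(bot,8)-f0; print('press',round(z,2),f.round(2))
    e=T-f[2]
    if abs(e)<.4: break
    z-=np.clip(e*1.0,-1.2,1.2); bot.servo_line(tcp(-65,z),speed=20)
out=[z]; off=np.clip(z-ZT[0],-1.5,1.5)
for y,zt in list(zip(YS,ZT))[1:]:
    w=comp(y)/1.08
    z=zt+off*w
    bot.servo_line(tcp(y,z),speed=40); f=fz(bot,5)-f0
    print(y,round(z,2),f.round(2)); e=f[2]-T
    out.append(z+e*comp(y)*.8)
    off+=np.clip(.6*e*comp(y)/w,-1,1)
bot.servo_line(tcp(YS[-1],z+4),speed=40)
bot.servo_line(tcp(YS[-1],122),speed=80)
np.save('zt.npy',out); print(np.round(out,2))
bot.servo_line(tcp(-65,122),speed=150); bot.dwell(.1)
print((fz(bot)-f0).round(2),bot.read_state()['clock'])
E
python3 - <<'E'
from rig import bot
from h import *
np.save('zt.npy',[96.6,97.6,98.5,99.4,100.1,100.9,101.5,101.9,102.2])
bot.move_gripper(0,grip_force=115)
E
python3 stroke.py
```

```text
f0 [-0.03  0.12 -0.23]
press 97.8 [0.4  0.22 4.32]
press 96.6 [0.22 0.16 5.39]
press 95.99 [-0.09  0.1   6.22]
-57 97.05 [-2.41 -0.39  5.89]
-48 97.96 [-2.82 -0.54  6.32]
-39 99.07 [-2.51 -0.37  6.23]
-30 99.91 [-2.93 -0.28  6.07]
-20 100.76 [-3.09 -0.27  6.14]
-10 101.42 [-2.67 -0.33  6.28]
0 101.9 [-2.9  -0.43  6.45]
8 102.3 [-2.9  -0.26  6.18]
[ 95.99  96.97  98.18  99.21  99.94 100.82 101.52 102.04 102.35]
[ 0.31  0.03 -0.06] 27.9833
```

```bash
python3 stroke.py; python3 - <<'E'
from rig import bot
from h import *
s=bot.read_state();c=bot.read_camera('wrist')
d=dict(c,**s); P=cloud(d,d)-d['ee_pos']; Q=P@q2R(d['tool_rot'])
for lo,hi in ((-20,-8),(12,28),(32,50),(50,70),(70,90),(90,110)):
    m=(np.abs(Q[...,0])<1.5)&(Q[...,2]>lo)&(Q[...,2]<hi)&(np.abs(Q[...,1])<14)
    print(lo,np.nanmedian(Q[m],0).round(2))
cv2.imwrite('pics/w7.png',c['image'])
c=bot.read_camera('scene'); cv2.imwrite('pics/s7.png',cv2.resize(c['image'][180:340,150:350],None,fx=3.5,fy=3.5))
E
```

```text
f0 [-0.07 -0.11 -0.53]
press 97.19 [0.06 0.46 5.18]
press 96.37 [0.58 0.1  5.85]
-57 97.31 [-2.79 -0.39  5.9 ]
-48 98.43 [-2.99  0.18  6.12]
-39 99.48 [-2.82  0.02  6.  ]
-30 100.18 [-3.15 -0.55  6.63]
-20 101.23 [-2.26 -0.23  5.97]
-10 101.87 [-2.47 -0.66  6.09]
0 102.36 [-2.38 -0.24  6.02]
8 102.63 [-2.31 -0.12  6.09]
[ 96.37  97.23  98.51  99.48 100.5  101.22 101.9  102.37 102.66]
[ 0.29 -0.1   0.36] 35.0167
-20 [ -0.26  -3.82 -14.  ]
12 [ 0.09 -3.82 20.26]
32 [ 0.09 -1.7  41.2 ]
50 [ 0.08 -1.77 60.5 ]
70 [-8.000e-02 -1.640e+00  8.014e+01]
90 [ 6.000e-02 -1.200e+00  9.423e+01]
```

View pics/w7.png

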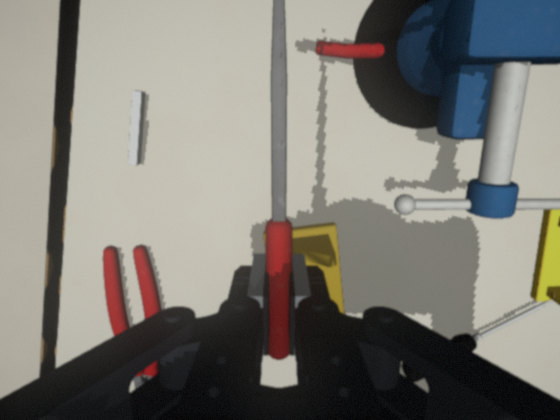

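View pics/s7.png

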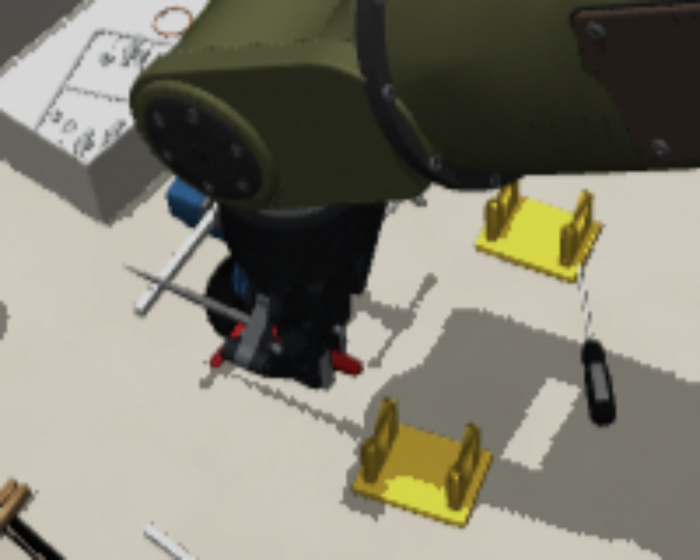

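```bash
python3 - <<'E'
from rig import bot
from h import *
g=ORG-GY*U; M=down(A-np.pi/2)@R.from_rotvec([-0.0157,0,0]).as_matrix(); q=R2q(M)
print(M.round(3))
bot.servo_line(tcp(-65,200),speed=150)
bot.move_to([*g,200],q)
bot.servo_line([*g,60],speed=120)
bot.dwell(.3)
s=bot.read_state();c=bot.read_camera('wrist');print(s['clock'],s['ee_pos'],g); cv2.imwrite('pics/w8.png',c['image'])
c=bot.read_camera('scene'); cv2.imwrite('pics/s8.png',cv2.resize(c['image'][150:270,260:400],None,fx=5,fy=5))
E
```

```text
[[ 0.199 -0.015  0.98 ]
 [-0.98  -0.003  0.198]
 [ 0.    -1.    -0.016]]
38.7 [ 499.80242775 -198.65395702   60.27343405] [ 499.69508436 -198.62563565]
```

View pics/w8.png

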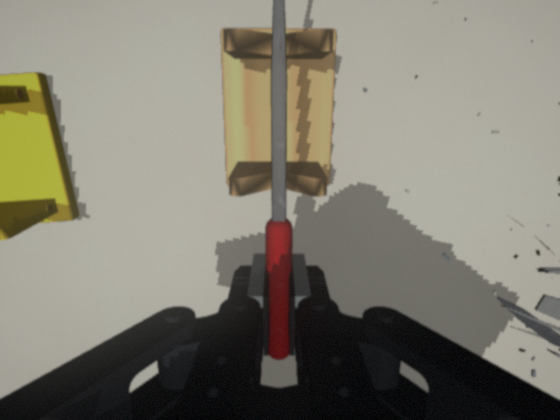

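View pics/s8.png

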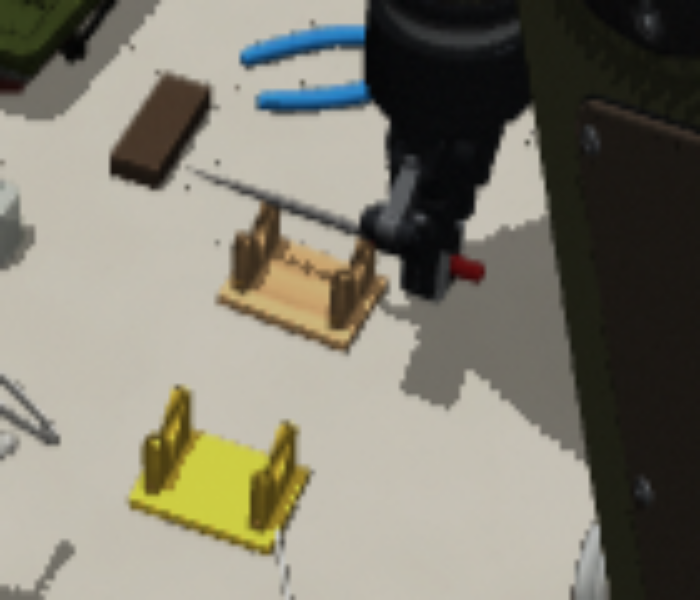

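Aligned over the notches (blade at column 279, the notches centred around 278). Lowering with a force stop.

```bash
python3 - <<'E'
from rig import bot
from h import *
g=ORG-GY*U
bot.servo_line([*g,42],speed=60); bot.dwell(.1); f0=fz(bot)
for z in (38,36.5,35.8,35.2):
    bot.servo_line([*g,z],speed=20); f=fz(bot,5)-f0; print(z,bot.read_state()['ee_pos'].round(2),f.round(2))
    if f[2]>1.5: break
s=bot.read_state();c=bot.read_camera('wrist');print(s['clock']); cv2.imwrite('pics/w9.png',c['image'])
E
```

```text
38 [ 499.71 -198.65   38.01] [-0.04 -0.11 -0.54]
36.5 [ 499.7  -198.61   36.48] [ 0.2  -0.06 -0.34]
35.8 [ 499.71 -198.61   35.82] [ 0.24  0.34 -0.01]
35.2 [ 499.76 -198.64   35.3 ] [-0.17  0.59  2.28]
40.9167
```

View pics/w9.png

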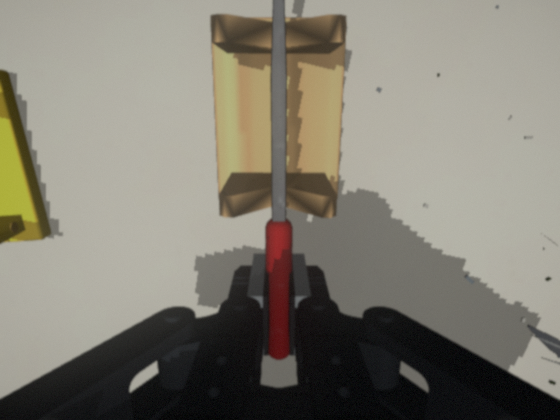

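```bash
python3 - <<'E'
from rig import bot
from h import *
g=ORG-GY*U
bot.move_gripper(11,grip_force=20); bot.move_gripper(36)
bot.dwell(.2)
s=bot.read_state();c=bot.read_camera('wrist'); cv2.imwrite('pics/w10.png',c['image'])
bot.servo_line([*g,120],speed=60)
bot.servo_line([555,-187,225],R2q(down(np.radians(-78))),speed=150)
bot.dwell(.4)
s=bot.read_state();c=bot.read_camera('wrist'); np.savez('w11.npz',**c,**{'ee_pos':s['ee_pos'],'tool_rot':s['tool_rot']})
print(s['clock']); cv2.imwrite('pics/w11.png',c['image'])
c=bot.read_camera('scene'); cv2.imwrite('pics/s11.png',cv2.resize(c['image'][150:340,180:440],None,fx=2.8,fy=2.8))
E
```

```text
44.7083
```

View pics/w11.png

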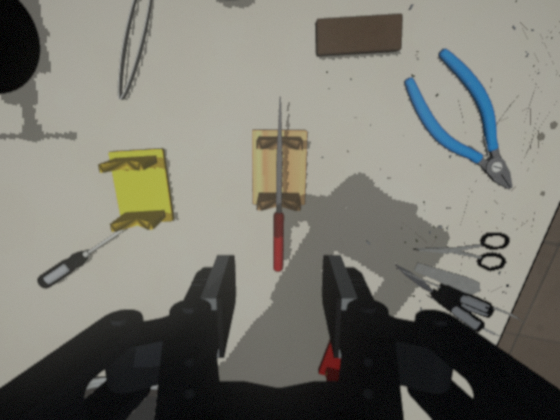

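View pics/s11.png

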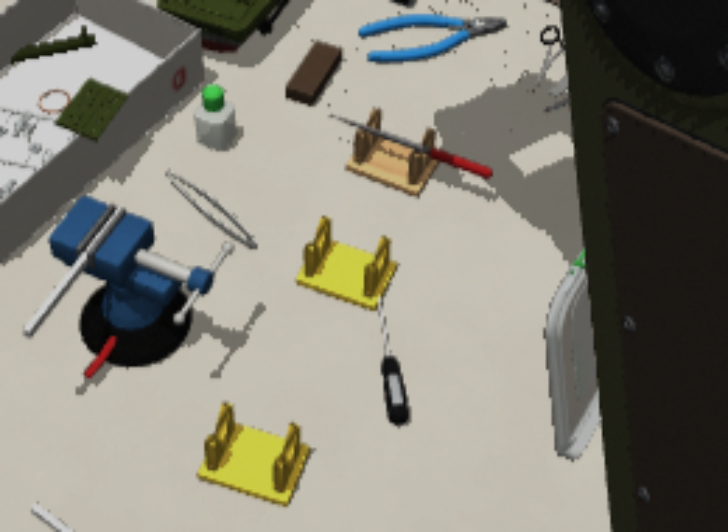

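```bash
python3 - <<'E'
from h import *
a=dict(np.load('w1.npz'));b=dict(np.load('w11.npz'))
for c in(a,b):
    C=cloud(c,c); print([np.round(np.nanmedian(C[v-2:v+3,278:280].reshape(-1,3),0),1).tolist() for v in(150,180,225,255,264)])
from rig import bot
s=bot.read_state(); print(s['clock'],s['ft_force']); bot.finish_job()
E
```

```text
[[582.3, -181.4, 35.9], [557.4, -186.7, 36.5], [518.7, -194.9, 39.2], [491.1, -200.8, 39.6], [482.5, -202.6, 39.4]]
[[582.4, -181.1, 35.8], [557.4, -186.4, 36.1], [518.9, -194.5, 39.1], [491.2, -200.4, 39.5], [482.1, -202.3, 39.0]]
44.8083 [ 0.06430887  0.45388407 -1.05220643]
the job is handed in; nothing more can be done
```

The job is handed in at about 45 s of the 72 s allowed. I filed the strip with three forward strokes, square across its top about 10 mm from the free end. Each ran from about 12 mm behind the file's tip to about 12 mm short of its handle. After every stroke I lifted the file about 20 mm and carried it back in the air.

**Forces:** strokes 2 and 3 held about 5.9–6.6 N throughout, on target. Stroke 1 was weaker at its start: about 3.9–4.2 N over the first 15–20 mm, right at the 4 N needed to bite, then it rose to 5–6 N. The file had slipped about 1° in the fingers, so I tightened the grip before stroke 2. I did not add a fourth stroke, so the opening part of stroke 1 may not have cut.

**File back in its rest:** the final wrist camera check shows it in the wooden rest within about 0.5 mm in position and height of where it started. The gripper was clear of everything.

**Other things:** in the last pictures the screwdriver, glue bottle, sanding block, vice and strip look undisturbed. The offcut is only partly in the last view, but what shows hasn't moved.

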